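# Sweep used syringes into the sharps box

### The arm

A 6-joint arm with a two-finger parallel gripper is mounted at the origin on a cart in front of the work surface, level with it; the furniture and walls round the work are solid. World frame = base frame: x ahead of the robot, y to its left, z up, the work surface at z = 0. Lengths are in m, angles in degrees, forces in N, time in s.
With the tool pointing down it reaches from about 0.25 to 0.725 m from the base axis. Payload 9.7 kg.
Tool frame: the origin (TCP) lies between the finger pads; the fingertips stand 25 mm ahead of it and the grasp point (between the pads) lies 6 mm ahead of it; z points along the fingers, y is the line along which they close (so a half turn about z gives the same grasp; the last joint's range is limited). The gripper opens to 85 mm and grips with 20 to 120 N. Pads are 22 mm wide; open, the fingers measure 114 mm over their backs; the gripper's body (76 mm by 85 mm) begins 54 mm behind the grasp point. The pads swing forward as they close: fully open they stand 13 mm farther back than shut.
Start: joints at [-66.406, 4.979, 10.078, 95.1, 0, 90], TCP at [0.22, -0.504, 0.256] pointing down, gripper open.
Joint ranges: [-179.16, 179.16], [-48.56, 103.87], [-65.8, 70.77], [-126.05, 130.52], [-82.76, 87.17], [-180, 180]. Speed limits (degrees/s): [127.2, 127.2, 147.25, 180, 180, 180].

### API

Orientations are given as [roll, pitch, yaw] about the fixed x, y, z axes, in that order (R = Rz(yaw) Ry(pitch) Rx(roll)).
In Python, from workcell import bot, viewer, job, probe_bus gives the robot as it stands (bot), with the cameras (viewer), the job (job) and the readings (probe_bus).
- The arm moves only by the shell command python3 drive.py FILE [FORCE], which reads ROWS from the file FILE. ROWS is 1 to 5 rows, parted by semicolons, with the numbers parted by spaces; each row has 5 numbers: dx, dy, dz in normalised numbers (1 is 0.75 m), then a turn about the tool's z in a scale on which 1.0 is 90 degrees, then the finger opening in m; each row is the pose to reach, as a shift and turn from the pose commanded when the command began, along the tool's axes at that moment; what a row does not reach only later rows make up. A row lasts 1/12 s, in which the tool goes at most 0.0417 m and 7.16 degrees, less where a joint would pass 70% of its speed; a pose out of reach is approached as far as the arm can. The fingers move at their own pace and stop on an object; FORCE is the grip in N (left out, the last holds). Time passes only in rows, so rows that do not move let the fingers close. It prints the time, the measured TCP pose, the force, the opening and the grip force at its end. Shift and turn numbers lie between -1 and 1, and a call with a number outside is refused. Input that does not fit is refused with a message, and nothing moves.
- probe_bus.get_obs(): the state, without advancing time (a new reading comes with each control period).
- viewer.camera(name): name is "side" or "top"; returns the picture (400x640x3 uint8, blue, green, red); there is no depth.
- viewer.camera_info(name): a dict with "mtx" (3x3 intrinsics, pixels), "extrinsics" (4x4, takes a point from camera to world coordinates). Camera axes: x right, y down, z forward; pixel columns grow to the right and rows downward; lengths in m; the calibration is good to about 2 mm. A picture is of the moment at which its call begins. camera_info takes no time and is no camera call.
- job.job_done(): hands the job in; it is judged then, once.
The state is a dict: "time": time; "q": joint angles; "qd": joint speeds; "joint_efforts": joint torques, N m; "ee_pos": TCP position; "tcp_rot": TCP orientation; "wrist_force": force on the tool from outside, world axes, zero at the start; "torque": the same for the moment, N m; "opening": finger opening in m; "grasp_force": force on a finger pad.
Only numpy, scipy, OpenCV 4.12 (cv2) and the standard library are available. Lean on these libraries where they do the work, as an engineer would, in place of code of your own. Each camera call takes 0.05 s, during which the arm holds its last target. There are 200 camera calls.

### The job

Clear the three used syringes off the raised steel tray into the white sharps box at its end without picking any of them up. Push the box's sliding shutter fully open by its upright rib, sweep the syringes along the tray with your fingers so that they drop through the mouth into the box, and then push the shutter fully shut again. Never lift or carry a syringe, let none fall beside the box, and leave the tape roll and the small brown bottle on the tray, and the things standing around it, where they are.

Things in the scene. Friction and masses are not known exactly. Their poses are not given: they have to be found in the camera images.
- sharps_tray: fixed unit: a shallow steel tray on a wire stand, hooked to a low white sharps box with a sliding shutter. Origin on the trolley top under the unit; x runs across the tray, y along it towards the box, z up. The sizes at the next entries are in mm in this frame. Tray: y = -190 to +34, 196 wide inside; box: y = +34 to +170, 212 wide
- deck (a point): centre of the tray's flat deck, on its upper face: unit x = 0, y = -78, z = 80. The deck ends without a rim at y = +34, above the mouth of the box; on the other three sides it has a rim 17 high, at x = -98 and +98 and at y = -190
- mouth (a point): centre of the mouth in the top of the sharps box: unit x = 0, y = 70, z = 73. The mouth reaches from y = +38 to +106 and 200 across. The box is hollow below it, its floor at z = 4, walls 4 to 5 thick. The shutter's side rails stand at x = -98 to -106 and +98 to +106, up to z = 87
- shutter (a joint): travel (m) of the grey shutter, a plate 4 mm thick (upper face at unit z = 78.5 mm) that slides along the unit's +y over the top of the box: 0 = shut, 0.070 = fully open, both end stops. It slides with about 2 N of friction and stays where it is left
- rib (a point): middle of the top edge of the shutter's upright rib, unit z = 98. The rib stands on the edge of the shutter next to the tray: 180 long across, 8 thick along y, 19.5 high above the plate. Shut, its faces are at unit y = +36 and +44; it moves with the shutter, and 64 mm of shutter plate lie behind it (+y side)
- used_syringe_1: used capped 5 ml syringe lying on the steel tray, roughly across it: 170 mm long along its own y, to be pushed as a bar 16 mm wide and high from y = -67 (needle end) to y = +83 mm (plunger), so its middle is at y = +8; 12 to 21 g, slides, does not roll; origin under the middle of the 170 mm, on its underside
- used_syringe_2: used capped 5 ml syringe lying on the steel tray, roughly across it: 170 mm long along its own y, to be pushed as a bar 16 mm wide and high from y = -67 (needle end) to y = +83 mm (plunger), so its middle is at y = +8; 12 to 21 g, slides, does not roll; origin under the middle of the 170 mm, on its underside
- used_syringe_3: used capped 5 ml syringe lying on the steel tray, roughly across it: 170 mm long along its own y, to be pushed as a bar 16 mm wide and high from y = -67 (needle end) to y = +83 mm (plunger), so its middle is at y = +8; 12 to 21 g, slides, does not roll; origin under the middle of the 170 mm, on its underside
- tape_roll: roll of paper tape lying flat on the tray at one corner of the end away from the box, 49 mm across, 12 mm high; origin at the centre of its underside. Stays
- small_bottle: small brown bottle with a black cap standing on the tray at the other corner of that end, 26 mm across, 62 mm high; origin at the centre of its underside. Stays
- strip_tub: round tub 43 mm across, 99 mm high, at the back of the trolley; origin at the centre of its underside. Stays
- swab_pot: pot of cotton swabs 62 mm across, 93 mm high, at the back of the trolley; origin at the centre of its underside. Stays
- tally_counter: hand tally counter 58 x 57 mm, 38 mm high, at the right edge of the trolley; origin at the centre of its underside. Stays
- timer: white timer 57 x 61 mm, 19 mm high, at the right edge of the trolley; origin at the centre of its underside. Stays

How it is judged:
By the outcome, as a careful person would: the job done as asked, in the order asked, and still so for the second after the job is handed in, with the robot touching nothing.
It also fails if it takes over 51 s, if anything falls off the work surface, if the arm or the gripper's body presses on something with over 40 N, if the wrist force passes 120 N, or if a joint passes its speed limit or range.

## Working session

There is one attempt and no reset: what is moved stays moved. The work goes in short steps, Python scripts to look and compute and a shell command to move; the robot and the scene stay as the last step left them, time stands still between calls to the robot, and variables do not carry over. Pictures are saved under pics/ and viewed, at most 12 in all, crops included, and the job is handed in when it is done.

```bash
mkdir -p pics; ls
python3 - <<'E'
from workcell import bot, viewer, job, probe_bus
import cv2
for n in("top","side"):
    cv2.imwrite(f"pics/{n}0.png",viewer.camera(n)); i=viewer.camera_info(n); print(n,i["mtx"],i["extrinsics"])
o=probe_bus.get_obs();print({k:o[k] for k in("time","ee_pos","tcp_rot","opening","wrist_force")})
E
```

```text
drive.py
pics
workcell.py
top [[500.91980367   0.         313.5398882 ]
 [  0.         500.91980367 204.87963344]
 [  0.           0.           1.        ]] [[-0.01761408 -0.98287271  0.18344206  0.33251428]
 [-0.99975333  0.01979602  0.01006982 -0.14472211]
 [-0.01352877 -0.18321944 -0.98297895  1.21782903]
 [ 0.          0.          0.          1.        ]]
side [[373.89281303   0.         320.53896572]
 [  0.         373.89281303 205.53783347]
 [  0.           0.           1.        ]] [[ 0.99855042 -0.04540098  0.02891048  0.51547377]
 [-0.04800418 -0.50825948  0.85986505 -0.85773185]
 [-0.02434469 -0.86000643 -0.50970215  0.53311638]
 [ 0.          0.          0.          1.        ]]
{'time': 0.1, 'ee_pos': array([ 0.22007605, -0.50387326,  0.25563845]), 'tcp_rot': array([-1.79930882e+02, -1.19047843e-04,  2.35928244e+01]), 'opening': 0.08559447026741511, 'wrist_force': array([-0.64028225,  0.41413928,  0.32899241])}
```

View pics/top0.png

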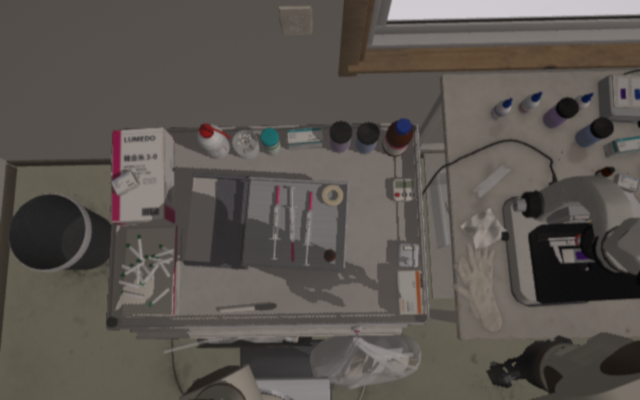

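View pics/side0.png

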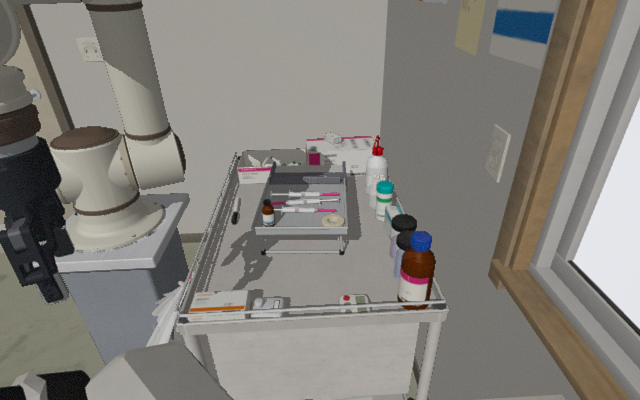

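The top view shows the unit with its box on the left (world +y): dark shutter at columns 187–247, tray at 247–347, three syringes at columns 276, 292 and 308, tape at (332,195), bottle at (330,256). I'll enlarge it to measure.

Run:
```python
import cv2
a=cv2.imread("pics/top0.png")[165:280,175:360]
a=cv2.convertScaleAbs(a,alpha=1.6,beta=10)
cv2.imwrite("pics/crop0.png",cv2.resize(a,None,fx=4.3,fy=4.3,interpolation=cv2.INTER_CUBIC))
```

```text
(no output)
```

View pics/crop0.png

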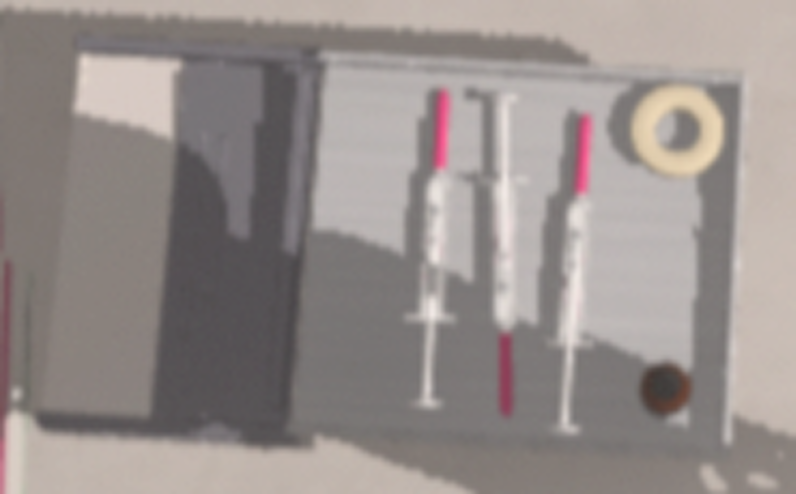

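```bash
cat > h.py <<'E'
import numpy as np,cv2
from workcell import bot, viewer, job, probe_bus
i=viewer.camera_info("top");K=i["mtx"];E=np.array(i["extrinsics"])
def proj(P):
    p=(np.atleast_2d(P)-E[:3,3])@E[:3,:3]; p=p@np.array(K).T; return p[:,:2]/p[:,2:]
def ray(uv,z):
    d=E[:3,:3]@np.linalg.solve(K,[*uv,1]); return E[:3,3]+d*(z-E[2,3])/d[2]
def u2w(P,t):
    P=np.atleast_2d(P)/1000.; c,s=np.cos(t[2]),np.sin(t[2])
    return np.c_[t[0]+c*P[:,0]-s*P[:,1],t[1]+s*P[:,0]+c*P[:,1],P[:,2]]
def w2u(p,t):
    c,s=np.cos(t[2]),np.sin(t[2]);d=np.array(p[:2])-t[:2];return 1000*np.array([c*d[0]+s*d[1],-s*d[0]+c*d[1]])
cr=lambda a:(np.array(a)+.5)/4.3-.5+np.array([175,165])
E
python3 - <<'E'
from h import *
from scipy.optimize import least_squares
U=np.array([[99,-191,97],[-99,-191,97],[102,34,97],[106,170,87],[-106,170,87]])
px=np.array([cr(a) for a in[(741,74),(727,443),(325,52),(78,42),(37,422)]])
r=least_squares(lambda t:(proj(u2w(U,t))-px).ravel(),[.33,-.05,0],loss="soft_l1")
t=r.x;np.save("t.npy",t);print(t,np.degrees(t[2]),r.fun.reshape(-1,2))
for n,a,z in[("tape",(678,130),.092),("bottle",(665,388),.142),("1cap",(445,90),.088),("1pl",(427,404),.088),("2cap",(505,416),.088),("2pl",(505,97),.088),("3cap",(586,115),.088),("3pl",(566,430),.088)]:
    w=ray(cr(a),z);print(n,w.round(4),w2u(w,t).round(1))
a=cv2.imread("pics/crop0.png")
def L(P,c):
    q=((proj(u2w(P,t))-[175,165]+.5)*4.3-.5)
    cv2.polylines(a,[np.round(q).astype(int)],False,c,1)
L([[98,34,97],[98,-190,97],[-98,-190,97],[-98,34,97]],(0,255,0))
L([[98,34,80],[98,-190,80],[-98,-190,80],[-98,34,80],[98,34,80]],(255,255,0))
L([[106,34,87],[106,170,87],[-106,170,87],[-106,34,87]],(0,0,255))
L([[90,36,98],[90,44,98],[-90,44,98],[-90,36,98],[90,36,98]],(0,255,255))
L([[90,108,78.5],[-90,108,78.5]],(255,0,255))
cv2.imwrite("pics/ov.png",a)
E
```

```text
[ 0.50825413 -0.0143106  -0.06739645] -3.8615319057352675 [[ 0.32188035 -0.10960168]
 [ 0.23781875  0.83336412]
 [-0.51272662 -0.69235358]
 [-0.41913031 -1.63731385]
 [ 0.29047775  1.20651928]]
tape [ 0.5652 -0.1766  0.092 ] [  67.7 -158.1]
bottle [ 0.4236 -0.1655  0.142 ] [ -74.2 -156.5]
1cap [ 0.5905 -0.052   0.088 ] [ 84.6 -32. ]
1pl [ 0.4222 -0.0418  0.088 ] [-84.  -33.2]
2cap [ 0.4152 -0.0826  0.088 ] [-88.3 -74.4]
2pl [ 0.586  -0.0842  0.088 ] [ 82.3 -64.5]
3cap [ 0.5752 -0.1276  0.088 ] [  74.4 -108.5]
3pl [ 0.4073 -0.1144  0.088 ] [ -94.  -106.6]
```

View pics/ov.png

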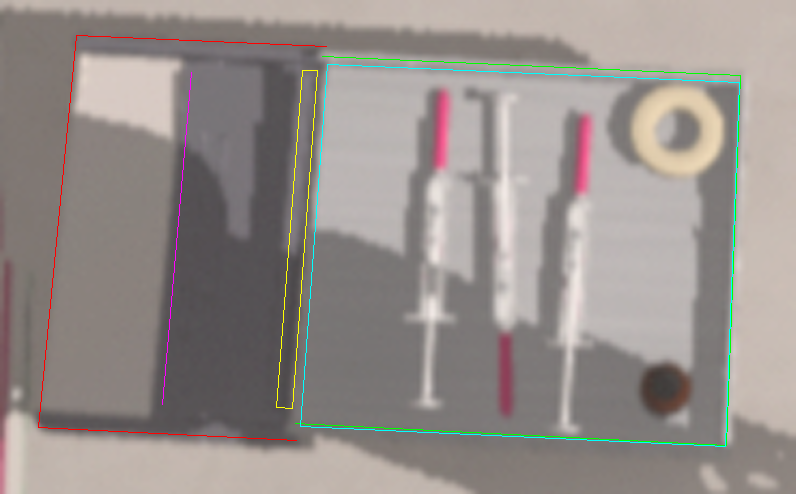

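The overlay matches the tray rim within about 3 mm, with the box towards world +y and all syringes lying nearly across. Plan: tool x along unit +y, fingers open 50 mm.

```bash
cat > go.py <<'E'
import sys
from h import *
from scipy.spatial.transform import Rotation as R
t=np.load("t.npy");o=probe_bus.get_obs()
x,y,z=map(float,sys.argv[1:4])   # unit mm, z = TCP height
Rt=R.from_euler("xyz",o["tcp_rot"],degrees=True).as_matrix()
d=Rt.T@(u2w([x,y,z],t)[0]-o["ee_pos"])
yaw=90+np.degrees(t[2]); 
print("unit now",w2u(o["ee_pos"],t).round(1),"z",(o["ee_pos"][2]*1000).round(1),"| shift",d.round(4),"turn",round(o["tcp_rot"][2]-yaw,2),"| F",o["wrist_force"].round(1),"op",round(o["opening"],4),"t",o["time"])
E
python3 go.py 0 5 200
```

```text
unit now [-254.6 -507.9] z 255.6 | shift [ 0.4623 -0.3377  0.056 ] turn -62.55 | F [-0.6  0.4  0.3] op 0.0856 t 0.1
```

The rows are not in the units I measure in: shifts go in shares of 0.75 m and turns go in shares of 90 degrees. I convert before sending: 0.165 m is 0.22, 0.132 m is 0.176, -32 degrees is -0.3556.

```bash
echo '0.044 -0.032 0 -0.0722 0.05;0.088 -0.064 0 -0.1444 0.05;0.132 -0.096 0 -0.2167 0.05;0.176 -0.128 0 -0.2889 0.05;0.22 -0.16 0 -0.3556 0.05' > next.json && python3 drive.py next.json 20; python3 go.py 0 5 200
```

```text
time: 0.52
ee_pos: [0.3236, -0.3263, 0.256]
tcp_rot: [-180.0, -0.0, 55.9]
wrist_force: [1.3, -1.3, 0.8]
opening: 0.0502
grasp_force: 0.0
unit now [-163.2 -323.7] z 256.0 | shift [ 0.3662 -0.0246  0.056 ] turn -30.26 | F [ 1.3 -1.3  0.8] op 0.0502 t 0.5167
```

In the tool's units: 0.2 m is 0.2667, 0.16 m is 0.2133, -30 degrees is -0.3333.

```bash
echo '0.0533 -0.004 0 -0.0667 0.05;0.1067 -0.008 0 -0.1333 0.05;0.16 -0.012 0 -0.2 0.05;0.2133 -0.016 0 -0.2667 0.05;0.2667 -0.0187 0 -0.3333 0.05' > next.json && python3 drive.py next.json; python3 go.py 0 5 200
```

```text
time: 0.93
ee_pos: [0.4251, -0.1531, 0.2562]
tcp_rot: [180.0, 0.0, 85.9]
wrist_force: [1.4, -0.4, -0.4]
opening: 0.0501
grasp_force: 0.0
unit now [ -73.6 -144.1] z 256.2 | shift [0.1494 0.0729 0.0562] turn -0.25 | F [ 1.4 -0.4 -0.4] op 0.0501 t 0.9333
```

```bash
echo '0 0 0 0 0.05' > next.json && python3 drive.py next.json; python3 go.py 0 5 130
```

```text
time: 1.02
ee_pos: [0.4271, -0.15, 0.2559]
tcp_rot: [180.0, -0.1, 86.3]
wrist_force: [-0.6, -1.3, 1.1]
opening: 0.05
grasp_force: 0.0
unit now [ -71.8 -140.9] z 255.9 | shift [0.1455 0.0722 0.1261] turn 0.16 | F [-0.6 -1.3  1.1] op 0.05 t 1.0167
```

In the tool's units: 0.145 m is 0.1933, 0.105 m is 0.14.

```bash
echo '0.0467 0.024 0.0133 0 0.05;0.0933 0.048 0.0267 0 0.05;0.14 0.072 0.0533 0 0.05;0.1933 0.096 0.0667 0 0.05;0.1933 0.096 0.1067 0 0.05' > next.json && python3 drive.py next.json; echo '0 0 0.04 0 0.05;0 0 0.0613 0 0.05;0 0 0.0613 0 0.05' > next.json && python3 drive.py next.json; python3 go.py 0 5 110
python3 - <<'E'
from workcell import bot, viewer, job, probe_bus
import cv2
a=viewer.camera("side")[150:270,200:400]; b=viewer.camera("top")[160:285,170:370]
cv2.imwrite("pics/s1.png",cv2.resize(a,None,fx=4,fy=4)); cv2.imwrite("pics/t1.png",cv2.convertScaleAbs(cv2.resize(b,None,fx=4,fy=4),alpha=1.5))
E
```

```text
time: 1.43
ee_pos: [0.5107, -0.012, 0.1779]
tcp_rot: [179.7, -0.1, 85.8]
wrist_force: [1.3, -0.7, 0.5]
opening: 0.0502
grasp_force: 0.0
time: 1.68
ee_pos: [0.5057, -0.0158, 0.1259]
tcp_rot: [-179.6, 0.0, 85.6]
wrist_force: [-1.1, 0.4, -0.8]
opening: 0.0501
grasp_force: 0.0
unit now [-2.5 -1.7] z 125.9 | shift [0.0067 0.0025 0.0159] turn -0.52 | F [-1.1  0.4 -0.8] op 0.0501 t 1.6833
```

View pics/s1.png

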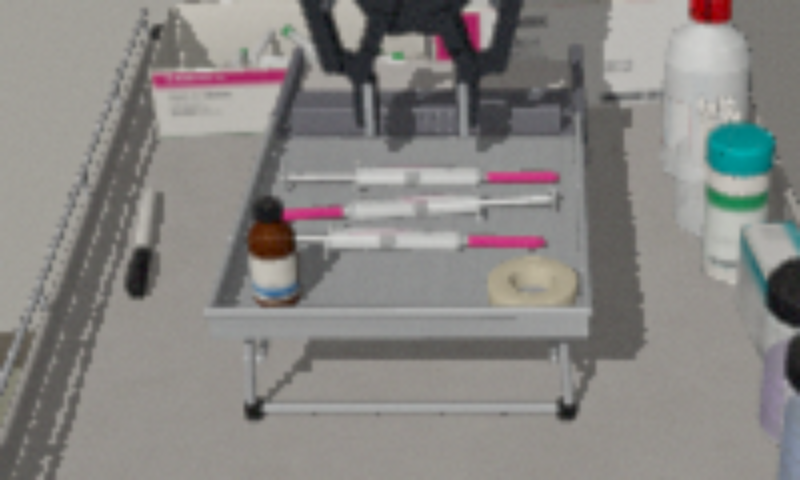

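The side view shows both fingers between the rib and syringe 1, tips at crop row 135 still above the deck. Now I'll descend and feel for the deck.

In the tool's units: 0.012 m is 0.016, 0.003 m is 0.004.

```bash
echo '0.004 0 0.016 0 0.05;0.004 0 0.016 0 0.05' > next.json && python3 drive.py next.json |grep -E "ee_pos|wrist"; echo '0 0 0.004 0 0.05;0 0 0.004 0 0.05' > next.json && python3 drive.py next.json |grep -E "ee_pos|wrist"; echo '0 0 0.004 0 0.05;0 0 0.004 0 0.05' > next.json && python3 drive.py next.json |grep -E "ee_pos|wrist"; python3 go.py 0 5 110
```

```text
ee_pos: [0.5081, -0.013, 0.1178]
wrist_force: [-0.2, 0.9, 0.4]
ee_pos: [0.508, -0.0132, 0.1154]
wrist_force: [-0.1, -0.3, -0.0]
ee_pos: [0.5079, -0.0132, 0.1122]
wrist_force: [-0.5, -0.5, -0.5]
unit now [-0.4  1.1] z 112.2 | shift [0.0039 0.0004 0.0022] turn -0.55 | F [-0.5 -0.5 -0.5] op 0.0503 t 2.2833
```

In the tool's units: 0.003 m is 0.004.

```bash
for k in 1; do echo '0 0 0.004 0 0.05;0 0 0.004 0 0.05' > next.json && python3 drive.py next.json |grep -E "ee_pos|wrist"; done; echo '0 0 0.0027 0 0.05;0 0 0.0027 0 0.05' > next.json && python3 drive.py next.json |grep -E "ee_pos|wrist"; echo '0 0 0.0027 0 0.05;0 0 0.0027 0 0.05' > next.json && python3 drive.py next.json |grep -E "ee_pos|wrist"
```

```text
ee_pos: [0.5078, -0.0131, 0.1089]
wrist_force: [-0.3, 0.2, 0.3]
ee_pos: [0.5078, -0.013, 0.1069]
wrist_force: [-0.2, -0.1, -0.2]
ee_pos: [0.5078, -0.013, 0.1049]
wrist_force: [-0.2, -0.9, 0.1]
```

In the tool's units: 0.002 m is 0.0027.

```bash
echo '0 0 0.0027 0 0.05;0 0 0.0027 0 0.05' > next.json && python3 drive.py next.json |grep -E "ee_pos|wrist"; echo '0 0 0.0027 0 0.05;0 0 0.0027 0 0.05' > next.json && python3 drive.py next.json |grep -E "ee_pos|wrist"
```

```text
ee_pos: [0.5079, -0.013, 0.103]
wrist_force: [-0.2, 0.3, 0.1]
ee_pos: [0.508, -0.013, 0.102]
wrist_force: [-3.1, -0.0, 7.4]
```

Deck contact at TCP z ≈ 0.1023. Rise 6 mm and push the rib.

In the tool's units: -0.006 m is -0.008, -0.5 degrees is -0.0056.

```bash
echo '0 0 -0.008 -0.0056 0.05;0 0 -0.008 -0.0056 0.05' > next.json && python3 drive.py next.json|grep -E "ee_pos|wrist"; echo '0.0267 0 -0.008 0 0.05;0.0467 0 -0.008 0 0.05;0.0667 0 -0.008 0 0.05;0.0867 0 -0.008 0 0.05' > next.json && python3 drive.py next.json|grep -E "ee_pos|wrist"; python3 go.py 0 95 108
```

```text
ee_pos: [0.5083, -0.0131, 0.1083]
wrist_force: [-0.5, 0.3, 0.7]
ee_pos: [0.5128, 0.052, 0.1138]
wrist_force: [2.7, -2.1, 2.9]
unit now [ 0.1 66.5] z 113.8 | shift [ 0.0285 -0.0002  0.0057] turn -0.08 | F [ 2.7 -2.1  2.9] op 0.0499 t 3.6167
```

In the tool's units: 0.025 m is 0.0333, 0.022 m is 0.0293.

```bash
echo '0.016 0 0.004 0 0.05;0.0293 0 0.0053 0 0.05;0.0333 0 0.0053 0 0.05' > next.json && python3 drive.py next.json|grep -E "ee_pos|wrist"; python3 go.py 0 95 108;  echo '0.004 0 0 0 0.05;0.004 0 0 0 0.05' > next.json && python3 drive.py next.json|grep -E "wrist"; python3 go.py 0 95 108
```

```text
ee_pos: [0.5141, 0.0778, 0.1088]
wrist_force: [2.2, -2.0, -0.2]
unit now [-0.4 92.3] z 108.8 | shift [0.0027 0.0004 0.0008] turn 0.01 | F [ 2.2 -2.  -0.2] op 0.0498 t 3.8667
wrist_force: [0.8, -0.1, -0.7]
unit now [-0.5 94.5] z 109.0 | shift [0.0005 0.0005 0.001 ] turn -0.02 | F [ 0.8 -0.1 -0.7] op 0.0502 t 4.0333
```

In the tool's units: 0.002 m is 0.0027.

```bash
echo '0.0027 0 0 0 0.05;0.0027 0 0 0 0.05' > next.json && python3 drive.py next.json|grep -E "wrist"; python3 go.py 0 95 108;  echo '0.0027 0 0 0 0.05;0.0027 0 0 0 0.05' > next.json && python3 drive.py next.json|grep -E "wrist"; python3 go.py 0 95 108
```

```text
wrist_force: [0.0, -0.3, 0.2]
unit now [-0.5 96.1] z 109.1 | shift [-0.0011  0.0005  0.0011] turn -0.07 | F [ 0.  -0.3  0.2] op 0.0501 t 4.2
wrist_force: [-0.1, -2.4, -1.1]
unit now [-0.5 97.9] z 109.1 | shift [-0.0029  0.0005  0.0011] turn -0.07 | F [-0.1 -2.4 -1.1] op 0.0499 t 4.3667
```

In the tool's units: 0.002 m is 0.0027.

```bash
echo '0.0027 0 0 0 0.05;0.0027 0 0 0 0.05' > next.json && python3 drive.py next.json|grep -E "wrist"; python3 go.py 0 95 108;  echo '0.002 0 0 0 0.05;0.002 0 0 0 0.05' > next.json && python3 drive.py next.json|grep -E "wrist"; python3 go.py 0 95 108
python3 - <<'E'
from workcell import bot, viewer, job, probe_bus
import cv2
b=viewer.camera("top")[160:285,170:370]
cv2.imwrite("pics/t2.png",cv2.convertScaleAbs(cv2.resize(b,None,fx=4,fy=4),alpha=1.5))
E
```

```text
wrist_force: [-1.0, -13.6, -0.2]
unit now [-0.5 98.4] z 109.1 | shift [-0.0034  0.0005  0.0011] turn -0.16 | F [ -1.  -13.6  -0.2] op 0.05 t 4.5333
wrist_force: [-1.5, -20.6, 1.1]
unit now [-0.5 98.6] z 109.1 | shift [-0.0036  0.0005  0.0012] turn -0.22 | F [ -1.5 -20.6   1.1] op 0.0501 t 4.7
```

View pics/t2.png

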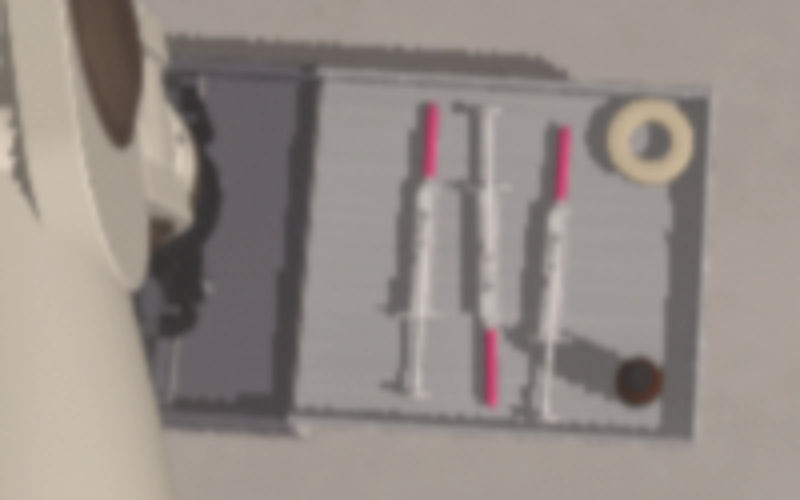

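Force rose from ~2 N to 20 N at the end stop: the shutter is fully open, the mouth (crop columns 190–300) lies clear, and the syringes are untouched. Now back off, lift and go behind syringe 3.

In the tool's units: -0.1 m is -0.1333, -0.08 m is -0.1067.

```bash
echo '-0.0107 0 0 0 0.05;-0.0267 0 -0.0267 0 0.05;-0.0467 0 -0.0733 0 0.05;-0.0867 0 -0.1067 0 0.05;-0.1333 0 -0.1067 0 0.05' > next.json && python3 drive.py next.json|grep -E "wrist"; python3 go.py -2 -129 170
```

```text
wrist_force: [1.0, 0.1, 0.3]
unit now [1.3 1.9] z 194.9 | shift [-0.1309 -0.0037  0.0247] turn 0.1 | F [1.  0.1 0.3] op 0.05 t 5.1667
```

In the tool's units: -0.127 m is -0.1693, -0.125 m is -0.1667.

```bash
echo '-0.0467 0 0 0 0.05;-0.0933 -0.0013 0 0 0.05;-0.1333 -0.0027 0 0 0.05;-0.1667 -0.004 0 0 0.05;-0.1693 -0.004 0 0 0.05' > next.json && python3 drive.py next.json|grep -E "wrist"; echo '0 0 0 0 0.05;0 0 0 0 0.05' > next.json && python3 drive.py next.json|grep -E "wrist"; python3 go.py -2 -129.5 107
```

```text
wrist_force: [0.6, 0.5, 0.2]
wrist_force: [0.9, 0.1, 0.4]
unit now [  -3.4 -125. ] z 189.4 | shift [-0.0045  0.0014  0.0824] turn -0.07 | F [0.9 0.1 0.4] op 0.0497 t 5.75
```

In the tool's units: 0.05 m is 0.0667, 0.02 m is 0.0267.

```bash
echo '-0.006 0.002 0.0267 0 0.05;-0.006 0.002 0.0667 0 0.05;-0.006 0.002 0.0667 0 0.05;-0.006 0.002 0.0667 0 0.05' > next.json && python3 drive.py next.json|grep -E "wrist";python3 go.py -2 -129.5 107
python3 - <<'E'
from workcell import bot, viewer, job, probe_bus
import cv2
a=viewer.camera("side")[130:250,220:380]
cv2.imwrite("pics/s3.png",cv2.convertScaleAbs(cv2.resize(a,None,fx=4.5,fy=4.5,interpolation=cv2.INTER_CUBIC),alpha=1.3))
E
```

```text
wrist_force: [-0.5, -0.4, -0.9]
unit now [  -2.8 -128.5] z 138.5 | shift [-0.001   0.0009  0.0315] turn 0.04 | F [-0.5 -0.4 -0.9] op 0.0498 t 6.0833
```

View pics/s3.png

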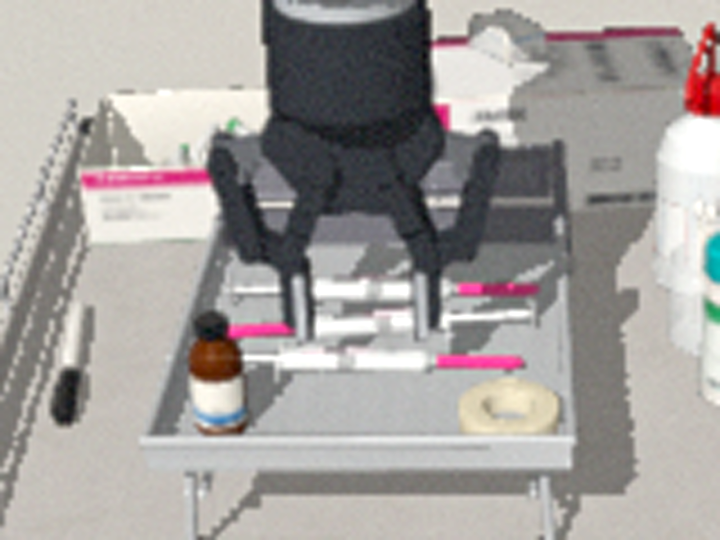

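The side view shows the fingers still 36 mm above the deck, bound for the strip between syringe 3 (row 360) and the tape/bottle, with sideways clearance to both (bottle edge column 245 vs finger 285; tape 460 vs 440). Descend.

In the tool's units: 0.031 m is 0.0413, 0.024 m is 0.032.

```bash
echo '-0.0013 0.0013 0.016 0 0.05;-0.0013 0.0013 0.032 0 0.05;-0.0013 0.0013 0.0413 0 0.05;-0.0013 0.0013 0.0413 0 0.05' > next.json && python3 drive.py next.json|grep -E "wrist";python3 go.py -2 -129.5 107
```

```text
wrist_force: [-0.3, 0.4, 0.4]
unit now [  -1.8 -130.5] z 106.3 | shift [ 0.001  -0.0002 -0.0007] turn -0.04 | F [-0.3  0.4  0.4] op 0.0499 t 6.4667
```

In the tool's units: 0.05 m is 0.0667, 0.01 m is 0.0133.

```bash
echo '0.0133 0 0 0 0.05;0.0267 0 0 0 0.05;0.04 0 0 0 0.05;0.0533 0 0 0 0.05;0.0667 0 0 0 0.05' > next.json && python3 drive.py next.json|grep -E "wrist";echo '0.0133 0 0 0 0.05;0.0267 0 0 0 0.05;0.04 0 0 0 0.05;0.0493 0 0 0 0.05;0.056 0 0 0 0.05' > next.json && python3 drive.py next.json|grep -E "wrist";python3 go.py -2 -30 107
python3 - <<'E'
from workcell import bot, viewer, job, probe_bus
import cv2
a=viewer.camera("side")[130:250,220:380]
b=viewer.camera("top")[160:285,180:360]
a=cv2.resize(a,(533,400),interpolation=cv2.INTER_CUBIC);b=cv2.resize(b,(576,400),interpolation=cv2.INTER_CUBIC)
c=cv2.convertScaleAbs(cv2.hconcat([a,b]),alpha=1.4)
cv2.imwrite("pics/c4.png",cv2.resize(c,(800,289)))
E
```

```text
wrist_force: [-0.5, -0.3, -0.2]
wrist_force: [0.3, -0.6, -0.3]
unit now [ -0.9 -37.7] z 108.3 | shift [ 0.0077 -0.0011  0.0013] turn -0.0 | F [ 0.3 -0.6 -0.3] op 0.0497 t 7.3
```

View pics/c4.png

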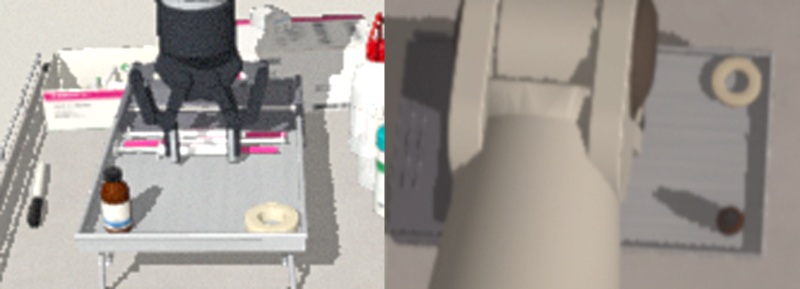

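The side view shows all three syringes packed together and straight in front of the fingers (rows 130–155), tape and bottle unmoved. Keep sweeping over the edge.

In the tool's units: 0.04 m is 0.0533, 0.032 m is 0.0427.

```bash
echo '0.0107 0 0.0013 0 0.05;0.0213 0 0.0013 0 0.05;0.032 0 0.0013 0 0.05;0.0427 0 0.0013 0 0.05;0.0533 0 0.0013 0 0.05' > next.json && python3 drive.py next.json|grep -E "wrist";echo '0.0107 0 0 0 0.05;0.0213 0 0 0 0.05;0.032 0 0 0 0.05;0.0427 0 0 0 0.05;0.048 0 0 0 0.05' > next.json && python3 drive.py next.json|grep -E "wrist";python3 go.py -2 39 107; echo '0 0 0 0 0.05;0 0 0 0 0.05;0 0 0 0 0.05' > next.json && python3 drive.py next.json|grep wrist; python3 go.py -2 39 107;python3 - <<'E'
from workcell import bot, viewer, job, probe_bus
import cv2
a=viewer.camera("side")[130:250,220:380]
cv2.imwrite("pics/s5.png",cv2.convertScaleAbs(cv2.resize(a,None,fx=4.5,fy=4.5,interpolation=cv2.INTER_CUBIC),alpha=1.4))
E
```

```text
wrist_force: [0.2, -0.4, -0.1]
wrist_force: [1.0, -1.1, 0.2]
unit now [-0.9 38.4] z 107.3 | shift [ 0.0006 -0.0011  0.0003] turn -0.0 | F [ 1.  -1.1  0.2] op 0.0498 t 8.2333
wrist_force: [0.2, -0.5, -1.1]
unit now [-0.9 37.1] z 107.3 | shift [ 0.0019 -0.0011  0.0003] turn -0.04 | F [ 0.2 -0.5 -1.1] op 0.0499 t 8.4833
```

View pics/s5.png

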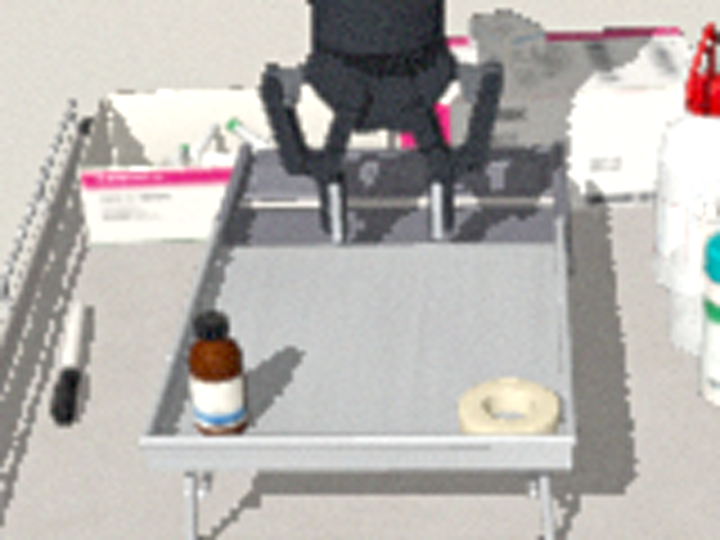

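The deck is empty except for the tape and bottle, and nothing lies beside the box. Lift, cross over the rib and come down behind it.

In the tool's units: 0.085 m is 0.1133, -0.06 m is -0.08.

```bash
echo '-0.0067 0 -0.0267 0 0.05;-0.0067 0 -0.0667 0 0.05;0.0267 0 -0.08 0 0.05;0.0733 0 -0.08 0 0.05;0.1133 0 -0.08 0 0.05' > next.json && python3 drive.py next.json|grep -E "wrist"; echo '0.012 0 0 0 0.05;0.012 0 0 0 0.05;0.012 0 0 0 0.05' > next.json && python3 drive.py next.json|grep wrist; python3 go.py 0 132.5 108
python3 - <<'E'
from workcell import bot, viewer, job, probe_bus
import cv2
a=viewer.camera("side")[120:220,230:390]
b=viewer.camera("top")[160:285,160:360]
a=cv2.resize(a,(640,400),interpolation=cv2.INTER_CUBIC);b=cv2.resize(b,(640,400),interpolation=cv2.INTER_CUBIC)
c=cv2.convertScaleAbs(cv2.hconcat([a,b]),alpha=1.7)
cv2.imwrite("pics/c6.png",cv2.resize(c,(800,250)))
E
```

```text
wrist_force: [0.8, -0.5, 0.6]
wrist_force: [-0.5, -0.8, -0.0]
unit now [ -0.9 131. ] z 167.1 | shift [0.0015 0.0009 0.0591] turn 0.01 | F [-0.5 -0.8 -0. ] op 0.0504 t 9.2
```

View pics/c6.png

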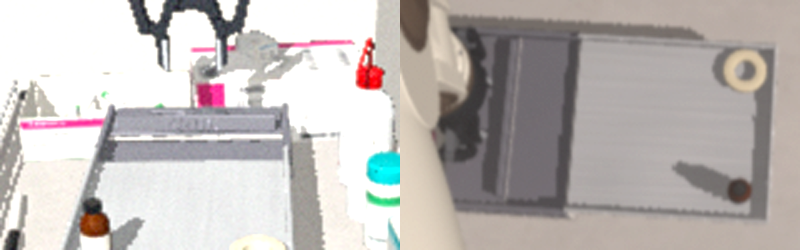

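The top view shows the rib at the open stop (column 512) and the mouth beside it with nothing sticking out. The fingers are just behind it; go 4 mm farther and descend.

In the tool's units: 0.04 m is 0.0533, 0.02 m is 0.0267.

```bash
echo '0.0053 0.0013 0.0267 0 0.05;0.0053 0.0013 0.0533 0 0.05;0.0053 0.0013 0.0533 0 0.05' > next.json && python3 drive.py next.json|grep wrist;  echo '0 0 0.0133 0 0.05;0 0 0.024 0 0.05;0 0 0.024 0 0.05' > next.json && python3 drive.py next.json|grep wrist; python3 go.py 0 132.5 108
```

```text
wrist_force: [-1.3, -0.4, -1.0]
wrist_force: [-1.1, -0.1, 0.2]
unit now [-1.000e-01  1.346e+02] z 108.2 | shift [-0.0021  0.0001  0.0002] turn -0.08 | F [-1.1 -0.1  0.2] op 0.0501 t 9.8
```

In the tool's units: -0.068 m is -0.0907, -0.055 m is -0.0733.

```bash
echo '-0.016 0 0 0 0.05;-0.0333 0 0 0 0.05;-0.0533 0 0 0 0.05;-0.0733 0 0 0 0.05;-0.0907 0 0 0 0.05' > next.json && python3 drive.py next.json|grep wrist;  echo '-0.004 0 0 0 0.05;-0.0053 0 0 0 0.05' > next.json && python3 drive.py next.json|grep wrist; python3 go.py 0 58 108; echo '-0.0027 0 0 0 0.05;-0.0027 0 0 0 0.05' > next.json && python3 drive.py next.json|grep wrist; python3 go.py 0 58 108
```

```text
wrist_force: [-1.8, 2.1, -1.2]
wrist_force: [-0.2, -0.4, 0.1]
unit now [ 0.4 62. ] z 109.8 | shift [-0.004  -0.0004  0.0018] turn -0.15 | F [-0.2 -0.4  0.1] op 0.0501 t 10.3833
wrist_force: [0.5, -0.8, -1.0]
unit now [ 0.4 61.2] z 109.6 | shift [-0.0032 -0.0004  0.0016] turn -0.05 | F [ 0.5 -0.8 -1. ] op 0.0497 t 10.55
```

In the tool's units: -0.003 m is -0.004.

```bash
echo '-0.004 0 0 0 0.05;-0.004 0 0 0 0.05' > next.json && python3 drive.py next.json|grep wrist; python3 go.py 0 58 108; echo '-0.0027 0 0 0 0.05;-0.0027 0 0 0 0.05' > next.json && python3 drive.py next.json|grep wrist; python3 go.py 0 58 108
```

```text
wrist_force: [0.7, 0.7, 1.2]
unit now [ 0.3 58.4] z 109.5 | shift [-0.0004 -0.0003  0.0015] turn -0.01 | F [0.7 0.7 1.2] op 0.0502 t 10.7167
wrist_force: [0.7, 12.0, 1.7]
unit now [ 0.3 58. ] z 109.6 | shift [-0.     -0.0004  0.0016] turn 0.02 | F [ 0.7 12.   1.7] op 0.0501 t 10.8833
```

In the tool's units: -0.002 m is -0.0027.

```bash
echo '-0.0027 0 0 0 0.05;-0.0027 0 0 0 0.05' > next.json && python3 drive.py next.json|grep wrist; python3 go.py 0 58 108; echo '0.0133 0 0 0 0.05;0.0133 0 -0.0267 0 0.05;0.0133 0 -0.08 0 0.05;0.0133 0 -0.1333 0 0.05;0.0133 0 -0.1333 0 0.05' > next.json && python3 drive.py next.json|grep wrist; echo '-0.0467 -0.0267 0 0 0.05;-0.0933 -0.0533 0 0 0.05;-0.14 -0.08 0 0 0.05;-0.1867 -0.1067 0 0 0.05;-0.2333 -0.1333 0 0 0.05' > next.json && python3 drive.py next.json|grep ee_pos; echo '-0.0467 -0.0267 0 0 0.05;-0.0933 -0.0533 0 0 0.05;-0.14 -0.08 0 0 0.05;-0.1867 -0.1067 0 0 0.05;-0.2267 -0.1333 0 0 0.05' > next.json && python3 drive.py next.json|grep ee_pos
python3 - <<'E'
from workcell import bot, viewer, job, probe_bus
import cv2
a=viewer.camera("side")[120:250,220:400]
b=viewer.camera("top")[110:285,160:430]
a=cv2.resize(a,(554,400),interpolation=cv2.INTER_CUBIC);b=cv2.resize(b,(617,400),interpolation=cv2.INTER_CUBIC)
c=cv2.convertScaleAbs(cv2.hconcat([a,b]),alpha=1.5)
cv2.imwrite("pics/c7.png",cv2.resize(c,(800,273)))
E
```

```text
wrist_force: [1.1, 21.6, 1.4]
unit now [ 0.3 57.7] z 109.6 | shift [ 0.0003 -0.0003  0.0016] turn 0.07 | F [ 1.1 21.6  1.4] op 0.0499 t 11.05
wrist_force: [1.2, -0.7, -0.0]
ee_pos: [0.3998, -0.119, 0.2092]
ee_pos: [0.2882, -0.2825, 0.2094]
```

View pics/c7.png

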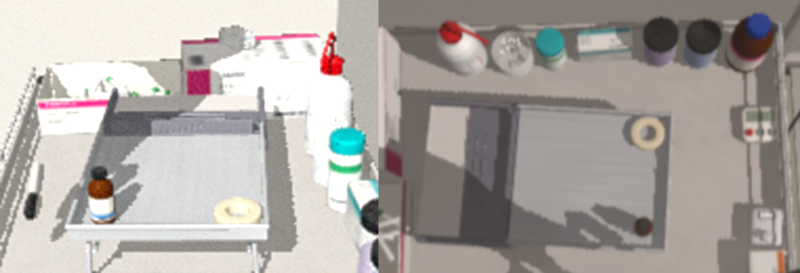

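The final views show the shutter shut at its end stop (rib against the deck edge, column 512). The deck holds only the tape (647,132) and bottle (643,227), everything around it is in place, and the arm is clear.

```bash
python3 -c "
from workcell import bot, viewer, job, probe_bus
print(job.job_done())"
```

```text
the job is handed in; nothing more can be done
None
```

The three syringes were swept through the mouth into the sharps box, the shutter was pushed fully open first and fully shut after (both end stops felt at about 20 N), the tape, bottle and surroundings look unmoved in the last pictures, and the job was handed in at about 12 s; no verdict came back.

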